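# Fit the rotary handle of an isolator switch and hold it down

## Task

Get the switch of the control unit ready: first press the blue contact block beside it down until it is fully home, flush with the grey switch. Then take the red handle out of the wooden stand, turn it until the cross-shaped stem meshes with the cross-shaped socket in the switch, slide it down fully home against the ejector spring and finish while still holding it pressed down there, with the gripper on the handle. Leave the black handle and the other loose things on the bench where they are.

Things in the scene. Friction and masses are not known exactly. Their poses are not given: they have to be found in the camera images.
- block (a joint): travel of the blue plug-in contact block, in m: 0 = standing 10 mm proud of the switch top, 0.010 = fully home, its top flush with the switch top. Pressing it straight down moves it against a steady friction of about 6 N; it stays where it is left. It starts 6 to 10 mm proud.
- block_top (a point): centre of the top face of the blue contact block, which is 46 mm (x) by 40 mm (y), level and free from above, 8 mm beside the switch. When fully home this point is 66 mm above the bench. z is up, x and y are those of the unit.
- unit: the control unit, fixed to the bench: low white enclosure 150 mm (x) by 280 mm (y), walls 32 mm high, origin at the centre of its underside. In it stand the grey switch (74 x 74 mm, top 66 mm above the bench, centre at y = +55 mm), the blue block (centre at y = -10 mm) and coloured terminals (48 mm high, y = -50 to -125 mm).
- mouth (a point): centre of the mouth of the cross-shaped socket, level with the top (70 mm above the bench) of the white hub in the middle of the grey switch. Two slots cross along this point's x and y axes, each 27 mm long, 11 mm wide, 28 mm deep; z is up. The hub turns only stiffly about z (0.25 N m); it starts at any angle and may turn a little while the handle is fitted.
- ejector_top (a point): top of the brass spring ejector in the socket, at the start 12 mm below the mouth. It pushes a stem up with 3.5 N at first and about 8 N when the stem is home, so a handle that is let go rises about 12 mm.
- red_grip (a point): middle of the grip bar of the loose red handle (0.08 to 0.17 kg). The bar is 40 mm long along this point's x axis, 12 mm thick along y, and stands 38 mm high on a round plate (44 mm across, 6 mm thick); this point is 24 mm above the plate's top face and 14 mm below the bar's top. z is up.
- red_seat (a point): centre of the underside of the red handle's plate, 30 mm below red_grip; same axes. Below it is a 24 mm long steel stem: two crossed blades along x and y, each 24 mm wide and 8 mm thick, lower end rounded. It meshes in any of four quarter turns. At the start the plate rests on the stand, stem in a round hole. Fully home, the plate rests on the hub and this point lies on point mouth.
- black_grip (a point): middle of the grip bar of the black handle, alike in all but colour, which stands in the other hole of the stand, 110 mm from the red one; to be left there.
- stand: fixed wooden stand, 190 mm (x) by 70 mm (y), 45 mm high, origin at the centre of its underside; it has two round holes 29 mm across, 55 mm either side of its centre along x. Either may hold the red handle.
- jar: clear jar with yellow lid, 56 mm across, 75 mm high, standing loose; origin at the centre of its underside; leave alone
- tape: green tape ring lying loose, 90 mm across, 18 mm high; origin at the centre of its underside; leave alone
- driver: orange screwdriver lying loose, 190 mm long along its x axis, about 26 mm high, origin under its middle; leave alone
- spare: loose grey module, 70 x 36 x 55 mm high; origin at the centre of its underside; leave alone
- mug: blue mug, 76 mm across, 90 mm high; origin at the centre of its underside; leave alone
Not all that is in view belongs to the job. Leave any green or pink look-alike of the part that bears red_grip alone.

How it is judged:
By the outcome, as a careful person would: the job done as asked, in the order asked, and still so for the second after the job is handed in, while the arm keeps its last pose, push and grip.
It also fails if it takes over 48 s, if anything falls off the work surface, if the arm or the gripper's body presses on something with over 40 N, if the wrist force passes 120 N, or if a joint passes its speed limit or range.

## Robot

A 7-joint arm with a two-finger parallel gripper is mounted at the origin on the work surface. World frame = base frame: x ahead of the robot, y to its left, z up, the work surface at z = 0. Lengths are in m, angles in rad, forces in N, time in s.
With the tool pointing down it reaches from about 0.4 to 0.925 m from the base axis. Payload 5.6 kg.
Tool frame: the origin (TCP) lies midway between the tips of the shut fingers; the grasp point (between the pads) lies 19 mm behind it (manip.grasp_offset is the x of the grasp point in the tool frame, in m); x points along the fingers, z is the direction in which the jaws open and shut, and the axes are right-handed (so a half turn about x gives the same grasp; the last joint's range is limited). The gripper opens to 85 mm and grips with 20 to 120 N. Pads are 22 mm wide; open, the fingers measure 114 mm over their backs; the gripper's body (76 mm by 85 mm) begins 54 mm behind the grasp point. The pads swing forward as they close: fully open they stand 13 mm farther back than shut.
Start: joints at [1.091, 0.468, -0.012, 1.603, 0.006, 1.071, -0.056], TCP at [0.275, -0.589, 0.199] pointing down, gripper open.
Joint ranges: [-2.53, 2.53], [-0.31, 2.02], [-1.57, 1.55], [0.28, 2.44], [-1.29, 4.43], [0.15, 1.84], [-2.92, 2.92]. Speed limits (rad/s): [2.57, 2.57, 3.14, 3.14, 3.14, 3.14, 3.14].

## Interface

Orientations are given as a 3x3 rotation matrix whose columns are the frame's x, y, z axes.
In Python, from station import manip, cams, ticket gives the robot as it stands.
- The arm moves only by the shell command python3 -m handwheel 'ROWS' [FORCE]. ROWS is a JSON object of lists of equal length, an entry for each row: "twist": the turn, a rotation vector about the tool's x, y, z scaled (see below), a list of three; "travel": the shift along the tool's x, y, z scaled (see below), a list of three; "claw": the closure, from 0 (fully open) to 1 (shut). In form: {"twist": [[wx, wy, wz], ...], "travel": [[tx, ty, tz], ...], "claw": [claw, ...]}. A call has exactly 5 rows; each row is the pose to reach, as a shift and turn from the pose measured when the call began, along the tool's axes at that moment; what a row does not reach only later rows make up. The controller multiplies each number of a shift by 0.3 m and each number of a turn by 90 degrees. A row lasts 1/10 s, in which the tool goes at most 50 mm and 8.59 degrees, less where a joint would pass 70% of its speed; a pose out of reach is approached as far as the arm can. A call with a number of a shift or a turn outside -1 to 1 is refused whole. A call with a gripper value outside its range is refused whole. The fingers move at their own pace and stop on an object; FORCE is the grip in N (left out, the last holds). Time passes only in rows, so rows that repeat a pose let the fingers close, or fill a call up. It gives the time, the measured TCP pose, the force and the opening at its end, in the units of the state.
- manip.get_obs(): the state, without advancing time (a new reading comes with each control period).
- cams.grab_frame(name): name is "side" or "top" or "wrist"; returns the picture (384x512x3 uint8, red, green, blue); there is no depth.
- cams.get_calibration(name): a dict with "fx", "fy", "cx", "cy" (pixels), "distortion" ([k1, k2, p1, p2, k3] as OpenCV has them; the pictures are not rectified), "T" (4x4, takes a point from camera to world coordinates). Camera axes: x right, y up, looking along -z (the intrinsics and any distortion apply to the point x, -y, -z); pixel columns grow to the right and rows downward; lengths in m; the calibration is good to about 2 mm. A picture is of the moment at which its call begins: read the wrist's pose just before it. get_calibration takes no time and is no camera call; for the wrist camera it gives the pose at the moment of the call.
- ticket.hand_in(): hands the job in, once; it reports no verdict.
The state is a dict: "time": time; "joint_pos": joint angles; "dq": joint speeds; "tau": joint torques, N m; "ee_pos": TCP position; "tool_rot": TCP orientation; "force": force on the tool from outside, world axes, zero at the start; "torque": the same for the moment, N m; "width": finger opening in m.
Only numpy, scipy, OpenCV 4.12 (cv2) and the standard library are available. Lean on these libraries where they do the work, as an engineer would, in place of code of your own. Each camera call takes 0.05 s, during which the arm holds its last target. There are 200 camera calls.

## Working session

There is one attempt and no reset: what is moved stays moved. The work goes in short steps, Python scripts to look and compute and a shell command to move; the robot and the scene stay as the last step left them, time stands still between calls to the robot, and variables do not carry over. Pictures are saved under pics/ and viewed, about 8 in all and at most 12, crops included, and the job is handed in when it is done.

```bash
mkdir -p pics; ls
python3 - <<'E'
from station import manip, cams
import cv2,numpy as np
o=manip.get_obs(); print({k:np.round(v,3).tolist() for k,v in o.items()}, manip.grasp_offset)
for n in ("top","side","wrist"):
    c=cams.get_calibration(n); print(n,{k:np.round(v,3).tolist() for k,v in c.items()})
    if n!="wrist":
        f=cams.grab_frame(n); cv2.imwrite(f"pics/{n}0.png",cv2.resize(f[:,:,::-1],(800,600),interpolation=cv2.INTER_CUBIC)); np.save(f"pics/{n}0.npy",f)
E
```

```text
pics
{'time': 0.0, 'joint_pos': [1.091, 0.468, -0.012, 1.604, 0.006, 1.071, -0.056], 'dq': [0.0, 0.0, 0.001, -0.003, -0.0, 0.001, -0.0], 'tau': [-0.0, -53.239, 0.021, -25.131, 0.011, 0.008, -0.0], 'ee_pos': [0.275, -0.588, 0.198], 'tool_rot': [[-0.001, 0.906, 0.423], [0.002, 0.423, -0.906], [-1.0, -0.0, -0.002]], 'force': [-0.986, 0.462, 0.078], 'torque': [-0.003, -0.004, 0.021], 'width': 0.085} -0.0187
top {'fx': 448.086, 'fy': 448.086, 'cx': 250.497, 'cy': 189.975, 'distortion': [-0.069, 0.0, 0.0, 0.0, 0.0], 'T': [[-0.029, 0.993, -0.115, 0.451], [-0.999, -0.031, -0.016, 0.1], [-0.02, 0.114, 0.993, 1.153], [0.0, 0.0, 0.0, 1.0]]}
side {'fx': 437.447, 'fy': 437.447, 'cx': 257.28, 'cy': 190.706, 'distortion': [-0.074, 0.0, 0.0, 0.0, 0.0], 'T': [[-0.658, 0.508, -0.556, 0.125], [-0.752, -0.422, 0.506, 0.559], [0.023, 0.751, 0.66, 0.648], [0.0, 0.0, 0.0, 1.0]]}
wrist {'fx': 316.188, 'fy': 316.188, 'cx': 251.87, 'cy': 196.248, 'distortion': [-0.037, 0.0, 0.0, 0.0, 0.0], 'T': [[0.423, 0.864, 0.273, 0.345], [-0.906, 0.404, 0.126, -0.557], [-0.001, -0.301, 0.954, 0.374], [0.0, 0.0, 0.0, 1.0]]}
```

View pics/top0.png

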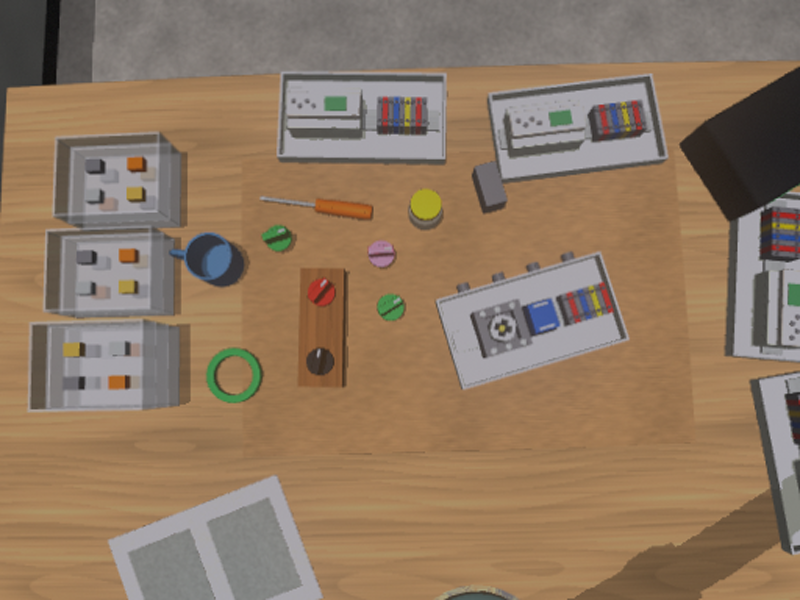

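View pics/side0.png

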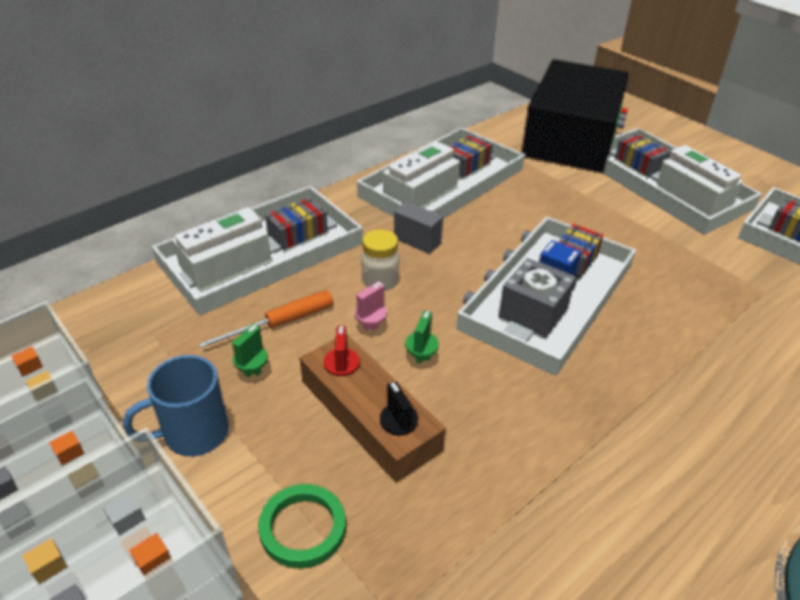

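Top view (800x600 scale): the red handle is at (321,291) in the upper hole of the stand, and the black one at (319,360). The green (277,238), green (390,306) and pink (381,254) look-alikes stand on the bench. The unit's switch is at (503,327) and the blue block at (543,316). By colour and place in the stand, the one at (321,291) is red_grip. I'll confirm it in enlarged crops.

```bash
cat > h.py <<'E'
import numpy as np, cv2
from station import manip, cams
def K(c): return np.array([[c['fx'],0,c['cx']],[0,c['fy'],c['cy']],[0,0,1]])
F=np.diag([1.,-1,-1])
def px2w(c,p,z):
    u=cv2.undistortPoints(np.float64(p).reshape(-1,1,2),K(c),np.float64(c['distortion'])).reshape(-1,2)
    T=np.array(c['T']); d=(T[:3,:3]@F@np.c_[u,np.ones(len(u))].T).T; o=T[:3,3]
    return o+d*((np.reshape(z,(-1,1))-o[2])/d[:,2:])
def w2px(c,P):
    T=np.array(c['T']); X=(np.atleast_2d(P)-T[:3,3])@T[:3,:3]@F
    return cv2.projectPoints(X,np.zeros(3),np.zeros(3),K(c),np.float64(c['distortion']))[0].reshape(-1,2)
def plan(pos,xax=None,zax=None):
    "pose wanted -> travel, twist numbers from now"
    o=manip.get_obs(); R=np.array(o['tool_rot']); t=R.T@(np.array(pos)-o['ee_pos'])/0.3
    w=None
    if zax is not None:
        x=np.array([0,0,-1.]) if xax is None else xax
        z=np.array(zax,float); z/=np.linalg.norm(z)
        if z@R[:,2]<0: z=-z
        Rd=np.c_[x,np.cross(z,x),z]
        w=cv2.Rodrigues(R.T@Rd)[0].ravel()/(np.pi/2)
    print('travel',t.round(4),'twist',None if w is None else w.round(4),'time',o['time'])
E
python3 - <<'E'
import numpy as np,cv2
f=np.load('pics/top0.npy')[:,:,::-1]
a=f[165:255,175:235]; b=f[155:255,275:405]
a=cv2.resize(a,None,fx=5,fy=5,interpolation=cv2.INTER_CUBIC);b=cv2.resize(b,None,fx=5,fy=5,interpolation=cv2.INTER_CUBIC)
cv2.imwrite('pics/cropu.png',b);
g=np.load('pics/side0.npy')[:,:,::-1]
s=cv2.resize(g[195:305,185:290],None,fx=4,fy=4,interpolation=cv2.INTER_CUBIC)
h=np.zeros((450,300+420,3),np.uint8);h[:450,:300]=a;h[:440,300:]=s;cv2.imwrite('pics/cropr.png',h)
E
```

```text
(no output)
```

View pics/cropr.png

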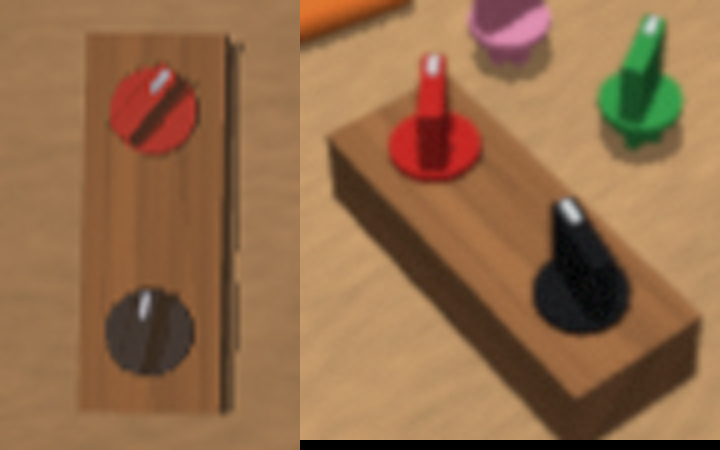

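View pics/cropu.png

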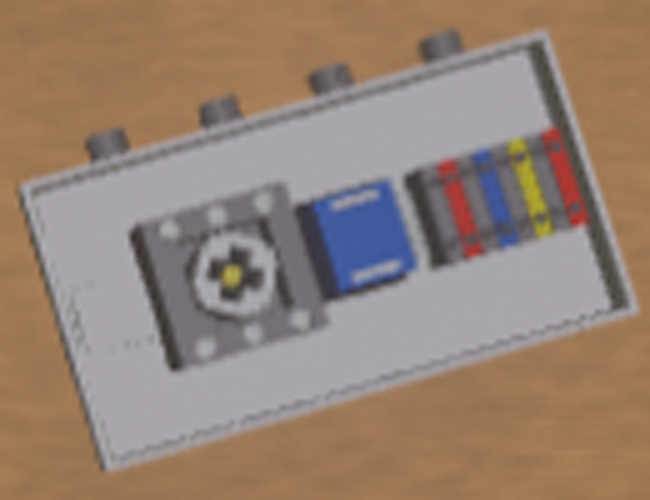

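The crops confirm that red is in the upper hole, with its plate centre at full-res pixel (205.8,187.0). The hub centre is at (321.8,210.0) and the block-top centre at about (348,202.6).

Run:
```python
from h import *
c=cams.get_calibration('top')
b=lambda p:np.array(p)/5+[275,155]
U=px2w(c,[b(p) for p in [(20,185),(545,32),(636,312),(105,470)]],.032); print('unit corners',U.round(4),U.mean(0))
e=(U[0]-U[1]+U[3]-U[2]); y=e/np.linalg.norm(e); x=np.array([y[1],-y[0],0]);print('yaxis',y, 'lens',np.linalg.norm(U[0]-U[1]),np.linalg.norm(U[1]-U[2]))
m=U.mean(0)
print('pred mouth',m+.055*y,'block',m-.01*y)
print('mouth',px2w(c,[b((234,275))],.07),'block',px2w(c,[b((365,238))],.073))
r=px2w(c,[[205.8,187.0]],.051);print('red',r)
B=px2w(c,[[175+150/5,165+332/5]],.051);print('black',B,np.linalg.norm(B-r))
t=m-.01*y
plan([t[0],t[1],.17],zax=y)
plan([t[0],t[1],.17],zax=x)
```

```text
unit corners [[ 0.5731  0.0469  0.032 ]
 [ 0.6429 -0.2226  0.032 ]
 [ 0.4994 -0.2596  0.032 ]
 [ 0.4296  0.0098  0.032 ]] [ 0.53627397 -0.10638139  0.032     ]
yaxis [-0.25074258  0.9680538   0.        ] lens 0.27839687513252287 0.14812574436078657
pred mouth [ 0.52248313 -0.05313843  0.032     ] block [ 0.53878139 -0.11606193  0.032     ]
mouth [[ 0.52199748 -0.05318727  0.07      ]] block [[ 0.53769219 -0.11696807  0.073     ]]
red [[0.58926093 0.22893739 0.051     ]]
black [[0.47936541 0.23292405 0.051     ]] 0.10996779875220765
travel [ 0.0956  1.4639 -1.0545] twist [ 0.1167 -0.001   0.0002] time 0.1
travel [ 0.0956  1.4639 -1.0545] twist [-8.833e-01 -9.000e-04 -6.000e-04] time 0.1
```

```bash
python3 -m handwheel '{"twist":[[0.03,0,0],[0.06,0,0],[0.09,0,0],[0.117,0,0],[0.117,0,0]],"travel":[[0,0.13,-0.1],[0,0.27,-0.19],[0,0.41,-0.29],[0,0.54,-0.39],[0,0.68,-0.49]],"claw":[1,1,1,1,1]}' 60
python3 - <<'E'
from h import *
plan([.538,-.1165,.13],zax=[-.2507,.968,0])
E
```

```text
time: 0.6
ee_pos: [0.3965, -0.3691, 0.1982]
tool_rot: [[-0.001, 0.968, 0.249], [0.002, 0.249, -0.968], [-1.0, -0.001, -0.002]]
force: [0.5, -0.6, -0.7]
width: 0.0126
travel [ 0.2281  0.6668 -0.6973] twist [-0.001  -0.0013  0.0005] time 0.6
```

```bash
python3 -m handwheel '{"twist":[[0,0,0],[0,0,0],[0,0,0],[0,0,0],[0,0,0]],"travel":[[0,0.12,-0.12],[0,0.24,-0.25],[0.02,0.36,-0.37],[0.08,0.48,-0.5],[0.14,0.6,-0.62]],"claw":[1,1,1,1,1]}' 60
python3 - <<'E'
from h import *
f=cams.grab_frame('wrist');c=cams.get_calibration('wrist')
cv2.imwrite('pics/w1.png',cv2.resize(f[:,:,::-1],(800,600),interpolation=cv2.INTER_CUBIC))
plan([.538,-.1165,.09],zax=[-.2507,.968,0])
print(w2px(c,[[.538,-.1165,.073],[.522,-.0532,.07]])*1.5625)
np.savez('pics/w1.npz',**{k:np.array(v) for k,v in c.items()})
E
```

```text
time: 1.1
ee_pos: [0.5171, -0.1561, 0.1619]
tool_rot: [[-0.0, 0.968, 0.249], [0.001, 0.249, -0.968], [-1.0, 0.0, -0.001]]
force: [1.3, -0.9, 0.5]
width: -0.0002
travel [ 0.2312  0.085  -0.0782] twist [ 0.0058 -0.0051 -0.0003] time 1.15
[[348.53657869 251.38022623]
 [229.52488936 248.58916769]]
```

View pics/w1.png

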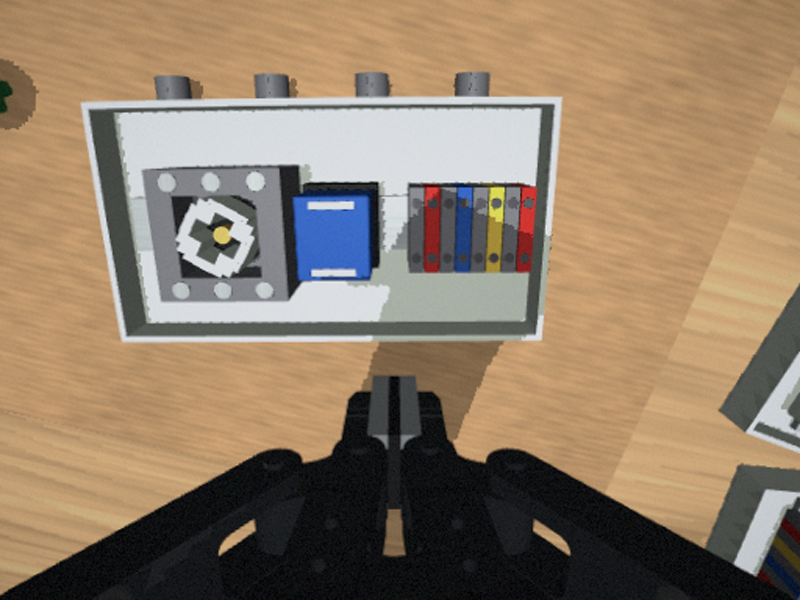

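Wrist view: the block is at (333,240) and the hub at (216,237), with its cross turned about 30° from the unit's axes. The offset from the prediction comes from the arm still moving during the shot, so I'll trust the top measurement and press.

```bash
python3 -m handwheel '{"twist":[[0,0,0],[0,0,0],[0,0,0],[0,0,0],[0,0,0]],"travel":[[0.08,0.085,-0.078],[0.16,0.085,-0.078],[0.23,0.085,-0.078],[0.23,0.085,-0.078],[0.24,0.085,-0.078]],"claw":[1,1,1,1,1]}' 60
python3 - <<'E'
from h import *
plan([.538,-.1165,.066],zax=[-.2507,.968,0])
E
```

```text
time: 1.65
ee_pos: [0.5381, -0.1169, 0.0876]
tool_rot: [[-0.002, 0.966, 0.259], [0.008, 0.259, -0.966], [-1.0, 0.0, -0.008]]
force: [0.0, -0.5, 1.2]
width: 0.0001
travel [ 0.0721 -0.     -0.0008] twist [ 0.0055 -0.0051 -0.0003] time 1.65
```

```bash
python3 -m handwheel '{"twist":[[0,0,0],[0,0,0],[0,0,0],[0,0,0],[0,0,0]],"travel":[[0.02,0,0],[0.04,0,0],[0.055,0,0],[0.07,0,0],[0.08,0,0]],"claw":[1,1,1,1,1]}' 60
```

```text
time: 2.15
ee_pos: [0.538, -0.1168, 0.0633]
tool_rot: [[-0.002, 0.966, 0.259], [0.008, 0.259, -0.966], [-1.0, 0.0, -0.008]]
force: [0.1, -0.2, -0.6]
width: -0.0001
```

Run:
```python
from h import *
c=cams.get_calibration('wrist');f=cams.grab_frame('wrist');g=cams.grab_frame('top')
cv2.imwrite('pics/w2.png',np.hstack([cv2.resize(f[60:340,60:420,::-1],(400,311)),cv2.resize(g[155:255,275:405,::-1],(400,311),interpolation=cv2.INTER_CUBIC)]))
np.save('pics/w2.npy',f);print(manip.get_obs()['ee_pos'],manip.get_obs()['force'])
```

```text
[ 0.53775769 -0.11667432  0.06315555] [-0.51306361  0.22725346  1.31514691]
```

View pics/w2.png

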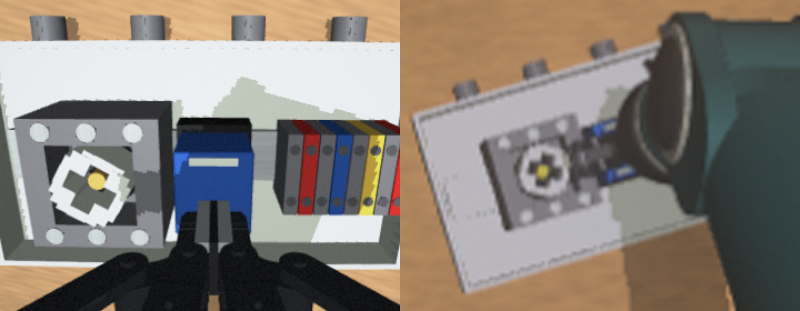

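```bash
python3 -m handwheel '{"twist":[[0,0,0],[0,0,0],[0,0,0],[0,0,0],[0,0,0]],"travel":[[0.004,0,0],[0.008,0,0],[0.012,0,0],[0.016,0,0],[0.016,0,0]],"claw":[1,1,1,1,1]}' 60
```

```text
time: 2.75
ee_pos: [0.5376, -0.1166, 0.0582]
tool_rot: [[-0.003, 0.966, 0.259], [0.008, 0.259, -0.966], [-1.0, -0.0, -0.008]]
force: [-1.0, 0.4, 0.8]
width: 0.0003
```

Run:
```python
from h import *
c=cams.get_calibration('wrist');o=manip.get_obs();f=cams.grab_frame('wrist')
p=np.array(o['ee_pos']);R=np.array(o['tool_rot'])
print('tcp px',w2px(c,[p,p-.01*R[:,0],p-.0187*R[:,0]]),'block home centre',w2px(c,[[.538,-.1165,.066],[.538,-.1165,.074]]))
cv2.imwrite('pics/w3.png',cv2.resize(f[150:290,170:360,::-1],None,fx=4,fy=4,interpolation=cv2.INTER_CUBIC))
print(o['force'],o['torque'])
```

```text
tcp px [[250.54289598 230.44450164]
 [250.48427502 237.49384009]
 [250.42807507 244.25642451]] block home centre [[250.3836245  235.27773823]
 [250.20594607 241.31115236]]
[-0.98141463  0.35886858  0.75009438] [0.01456123 0.01760107 0.01145871]
```

View pics/w3.png

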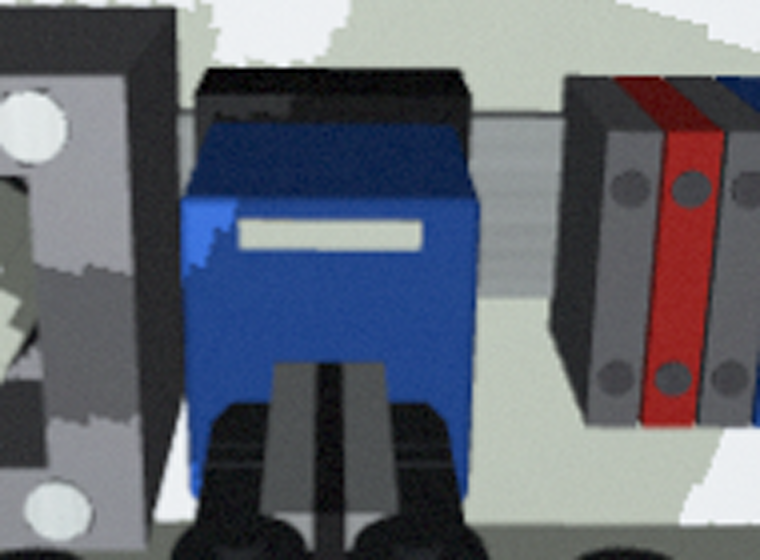

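No contact at all yet: the picture puts the fingertips about 14 mm above the reported TCP. I'll go on down gently and watch the force.

```bash
python3 -m handwheel '{"twist":[[0,0,0],[0,0,0],[0,0,0],[0,0,0],[0,0,0]],"travel":[[0.005,0,0],[0.01,0,0],[0.015,0,0],[0.02,0,0],[0.02,0,0]],"claw":[1,1,1,1,1]}' 60
```

```text
time: 3.3
ee_pos: [0.5375, -0.1165, 0.052]
tool_rot: [[-0.003, 0.966, 0.259], [0.008, 0.259, -0.966], [-1.0, -0.001, -0.009]]
force: [-0.0, 0.2, -0.5]
width: -0.0002
```

Run:
```python
from h import *
c=cams.get_calibration('side');o=manip.get_obs();f=cams.grab_frame('side');w=cams.grab_frame('wrist')
print(w2px(c,[o['ee_pos'],[.538,-.1165,.066],[.538,-.1165,.076]]))
a=cv2.resize(f[110:210,310:410,::-1],(450,450),interpolation=cv2.INTER_CUBIC)
b=cv2.resize(w[140:280,190:299,::-1],(350,450),interpolation=cv2.INTER_CUBIC)
cv2.imwrite('pics/s2.png',np.hstack([a,b]))
```

```text
[[358.16332279 169.45656863]
 [359.05931695 164.35339338]
 [359.85561471 160.72504447]]
```

View pics/s2.png

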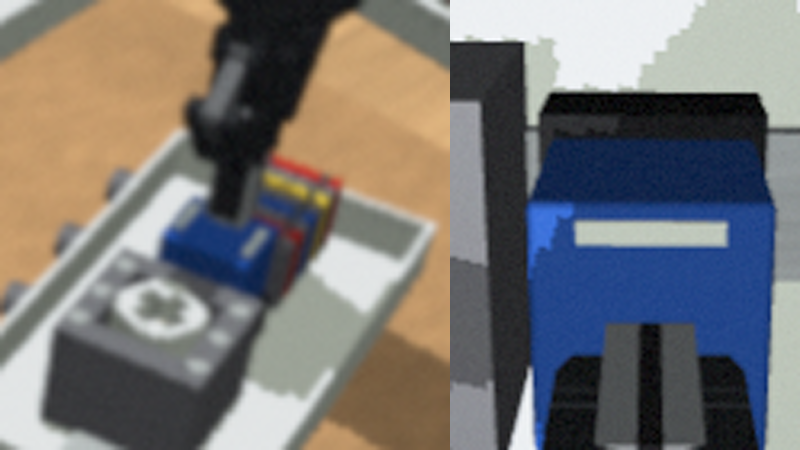

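```bash
python3 - <<'E'
from h import *
c=cams.get_calibration('wrist');s=cams.get_calibration('side');o=manip.get_obs()
p=np.array(o['ee_pos']);R=np.array(o['tool_rot'])
for a in (0,.01,.015,.02,.025,.03):
  for y in(0,.011):
    q=p-a*R[:,0]+y*R[:,1]; print(a,y,w2px(c,q).round(1),w2px(s,q).round(1))
print('block far edge z.066,.074',w2px(c,[[.538+.0223,-.1165+.0058,z] for z in(.066,.074)]), 'seen 252.6,203.2')
E
python3 -m handwheel '{"twist":[[0,0,0],[0,0,0],[0,0,0],[0,0,0],[0,0,0]],"travel":[[0.005,0,0],[0.01,0,0],[0.015,0,0],[0.02,0,0],[0.02,0,0]],"claw":[1,1,1,1,1]}' 60
```

```text
0 0 [[250.5 230.5]] [[358.1 169.3]]
0 0.011 [[250.5 213.4]] [[353.6 167.5]]
0.01 0 [[250.5 237.5]] [[358.9 165.8]]
0.01 0.011 [[250.4 219.6]] [[354.3 164. ]]
0.015 0 [[250.4 241.3]] [[359.3 163.9]]
0.015 0.011 [[250.4 223. ]] [[354.7 162.2]]
0.02 0 [[250.4 245.3]] [[359.7 162.1]]
0.02 0.011 [[250.4 226.6]] [[355.1 160.3]]
0.025 0 [[250.4 249.6]] [[360.1 160.3]]
0.025 0.011 [[250.3 230.4]] [[355.5 158.5]]
0.03 0 [[250.3 254.1]] [[360.5 158.4]]
0.03 0.011 [[250.3 234.4]] [[355.9 156.7]]
block far edge z.066,.074 [[250.60463949 200.78460264]
 [250.42299423 205.67972022]] seen 252.6,203.2
time: 3.9
ee_pos: [0.5374, -0.1164, 0.046]
tool_rot: [[-0.003, 0.966, 0.259], [0.008, 0.259, -0.966], [-1.0, -0.001, -0.009]]
force: [-0.1, -0.3, -0.2]
width: -0.0003
```

```bash
python3 -m handwheel '{"twist":[[0,0,0],[0,0,0],[0,0,0],[0,0,0],[0,0,0]],"travel":[[0.005,0,0],[0.01,0,0],[0.015,0,0],[0.02,0,0],[0.02,0,0]],"claw":[1,1,1,1,1]}' 60
```

```text
time: 4.4
ee_pos: [0.5375, -0.1165, 0.0402]
tool_rot: [[-0.003, 0.966, 0.259], [0.008, 0.259, -0.966], [-1.0, -0.001, -0.009]]
force: [-0.7, -0.6, 3.7]
width: -0.0002
```

Contact at last, with TCP z about 0.040, so the tips sit about 33 mm behind the reported TCP. Now the press.

```bash
python3 -m handwheel '{"twist":[[0,0,0],[0,0,0],[0,0,0],[0,0,0],[0,0,0]],"travel":[[0.005,0,0],[0.01,0,0],[0.015,0,0],[0.02,0,0],[0.02,0,0]],"claw":[1,1,1,1,1]}' 60
```

```text
time: 4.9
ee_pos: [0.5375, -0.1165, 0.0343]
tool_rot: [[-0.003, 0.966, 0.259], [0.008, 0.259, -0.966], [-1.0, -0.001, -0.008]]
force: [-2.1, -0.1, 3.8]
width: 0.0002
```

```bash
python3 -m handwheel '{"twist":[[0,0,0],[0,0,0],[0,0,0],[0,0,0],[0,0,0]],"travel":[[0.005,0,0],[0.01,0,0],[0.01,0,0],[0.01,0,0],[0.01,0,0]],"claw":[1,1,1,1,1]}' 60
```

```text
time: 5.4
ee_pos: [0.5377, -0.1165, 0.0337]
tool_rot: [[-0.003, 0.966, 0.259], [0.007, 0.259, -0.966], [-1.0, -0.001, -0.008]]
force: [-7.8, 0.3, 22.3]
width: -0.0003
```

```bash
python3 -m handwheel '{"twist":[[0,0,0],[0,0,0],[0,0,0],[0,0,0],[0,0,0]],"travel":[[0.008,0,0],[0.01,0,0],[0.01,0,0],[0.01,0,0],[0.01,0,0]],"claw":[1,1,1,1,1]}' 60
python3 - <<'E'
from h import *
plan([.50,-.04,.15],zax=[-.2507,.968,0])
E
```

```text
time: 5.9
ee_pos: [0.5377, -0.1166, 0.0336]
tool_rot: [[-0.003, 0.966, 0.259], [0.006, 0.259, -0.966], [-1.0, -0.001, -0.007]]
force: [-8.9, 1.0, 28.2]
width: 0.0
travel [-0.3859 -0.0557 -0.2818] twist [ 0.0055 -0.0044  0.0006] time 5.9
```

Block home: a hard stop at 28 N with no further travel. Rise and look at the hub.

```bash
python3 -m handwheel '{"twist":[[0,0,0],[0,0,0],[0,0,0],[0,0,0],[0,0,0]],"travel":[[-0.12,0,0],[-0.25,-0.02,-0.1],[-0.37,-0.05,-0.2],[-0.38,-0.06,-0.28],[-0.38,-0.06,-0.28]],"claw":[1,0,0,0,0]}' 60
python3 - <<'E'
from h import *
import time
for i in range(3): cams.grab_frame('top')
c=cams.get_calibration('wrist');f=cams.grab_frame('wrist');np.save('pics/w4.npy',f)
np.savez('pics/w4.npz',**{k:np.array(v) for k,v in c.items()})
p=w2px(c,[[.522,-.0532,.07],[.538,-.1165,.066]]);print(p,manip.get_obs()['ee_pos'],manip.get_obs()['dq'].round(3) if hasattr(manip.get_obs()['dq'],'round') else '')
x,y=p[0].astype(int)
x0,y0=max(0,x-45),max(0,y-60);print(x0,y0)
cv2.imwrite('pics/w4.png',cv2.resize(f[y0:y0+112,x0:x0+150,::-1],None,fx=5,fy=5,interpolation=cv2.INTER_CUBIC))
E
```

```text
time: 6.4
ee_pos: [0.4987, -0.0375, 0.1497]
tool_rot: [[-0.0, 0.965, 0.264], [0.007, 0.264, -0.965], [-1.0, 0.002, -0.007]]
force: [-0.1, -0.2, -0.0]
width: 0.058
[[272.51130054 170.19422667]
 [350.57184753 170.38936211]] [ 0.49881586 -0.04189499  0.14754046] [ 0.006  0.009  0.003 -0.004 -0.002  0.002 -0.002]
227 110
```

View pics/w4.png

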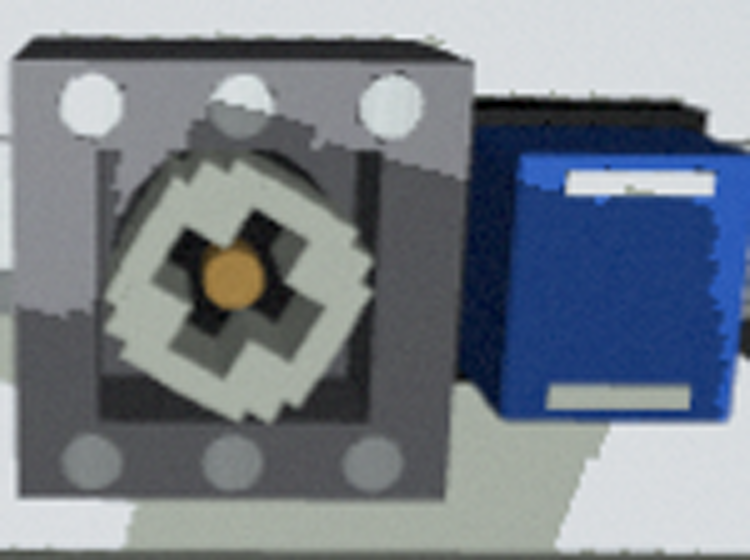

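The hub cross is clear, with slot ends in the crop at UR (281,226), LL (197,361), UL (170,258) and LR (307,332). The blue block's scale matches the switch top, so it is flush.

Run:
```python
from h import *
c=dict(np.load('pics/w4.npz'))
q=px2w(c,[np.array(p)/5+[227,110] for p in [(281,226),(197,361),(170,258),(307,332)]],.07)
print(q.round(4),q.mean(0))
for a,b in((0,1),(2,3)):
    d=q[a]-q[b];print(np.degrees(np.arctan2(d[1],d[0])),np.linalg.norm(d))
# switch top corners
s=px2w(c,[np.array(p)/5+[227,110] for p in [(14,60),(472,62),(445,497),(18,495)]],.066);print('switch centre',s.mean(0),np.linalg.norm(s[0]-s[1]))
a=np.radians(-132);print(np.array(manip.get_obs()['joint_pos']).round(3))
plan([.559,.256,.15],zax=[np.cos(a),np.sin(a),0])
```

```text
[[ 0.5361 -0.0581  0.07  ]
 [ 0.5109 -0.0511  0.07  ]
 [ 0.5264 -0.0422  0.07  ]
 [ 0.5204 -0.0673  0.07  ]] [ 0.52346605 -0.05467718  0.07      ]
-15.430963560285484 0.026158983953620353
76.4565358686997 0.02578730290909591
switch centre [ 0.52382618 -0.05456869  0.066     ] 0.07289394715501876
[ 0.227  0.302 -0.242  1.995  0.086  0.859 -1.371]
travel [-0.0028  0.4498 -0.9078] twist [ 0.6326 -0.0034  0.0034] time 6.6
```

```bash
python3 -m handwheel '{"twist":[[0.09,0,0],[0.18,0,0],[0.27,0,0],[0.36,0,0],[0.45,0,0]],"travel":[[0,0.07,-0.14],[0,0.14,-0.29],[0,0.21,-0.43],[0,0.28,-0.57],[0,0.35,-0.71]],"claw":[0,0,0,0,0]}' 60
python3 - <<'E'
from h import *
a=np.radians(-132)
plan([.559,.256,.15],zax=[np.cos(a),np.sin(a),0])
E
```

```text
time: 7.1
ee_pos: [0.5454, 0.1877, 0.1476]
tool_rot: [[-0.005, 0.9, -0.435], [0.005, -0.435, -0.9], [-1.0, -0.007, -0.002]]
force: [1.0, 0.4, -0.3]
width: 0.0854
travel [-0.007  -0.0583 -0.2246] twist [ 0.1802 -0.0009  0.0044] time 7.1
```

```bash
python3 -m handwheel '{"twist":[[0.09,0,0],[0.18,0,0],[0.18,0,0],[0.18,0,0],[0.18,0,0]],"travel":[[0,-0.03,-0.11],[0,-0.06,-0.22],[0,-0.06,-0.22],[0,-0.06,-0.22],[0,-0.06,-0.22]],"claw":[0,0,0,0,0]}' 60
python3 - <<'E'
from h import *
c=cams.get_calibration('wrist');f=cams.grab_frame('wrist')
np.savez('pics/w5.npz',**{k:np.array(v) for k,v in c.items()})
p=w2px(c,[[.589,.229,.051],[.589,.229,.089]]);print(p,manip.get_obs()['ee_pos'])
x,y=p[1].astype(int);x0,y0=max(0,x-55),max(0,y-45);print(x0,y0)
cv2.imwrite('pics/w5.png',cv2.resize(f[y0:y0+100,x0:x0+115,::-1],None,fx=6,fy=6,interpolation=cv2.INTER_CUBIC))
E
```

```text
time: 7.6
ee_pos: [0.5582, 0.2527, 0.1469]
tool_rot: [[-0.006, 0.742, -0.67], [0.003, -0.67, -0.742], [-1.0, -0.007, 0.002]]
force: [1.1, -0.8, 0.4]
width: 0.0854
[[247.58608177 143.61609055]
 [247.06920941 151.17265905]] [0.55832725 0.25256806 0.14726085]
192 106
```

View pics/w5.png

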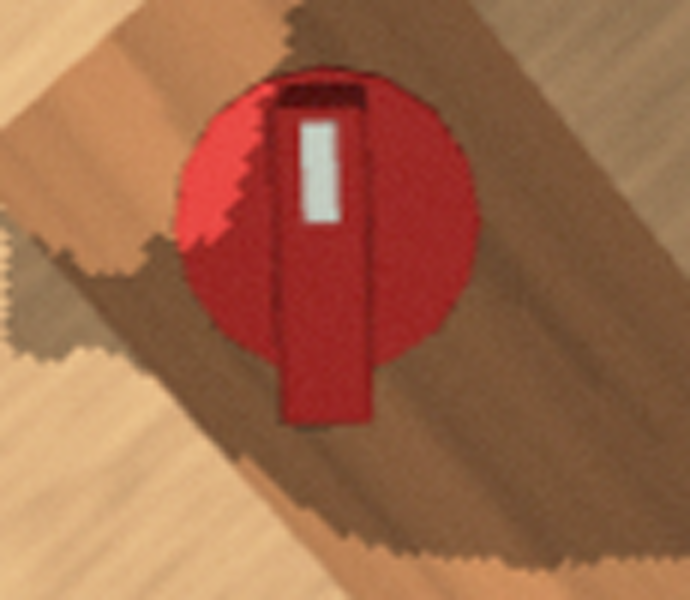

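Red handle seen close up: the bar-top corners in the crop are (272,108), (364,108), (374,423) and (283,423), and the plate centre is (328,218).

Run:
```python
from h import *
c=dict(np.load('pics/w5.npz'))
g=lambda L,z:px2w(c,[np.array(p)/6+[192,106] for p in L],z)
b=g([(272,108),(364,108),(374,423),(283,423)],.089);print(b.round(4),b.mean(0))
d=(b[0]+b[1]-b[2]-b[3]);print('bar deg',np.degrees(np.arctan2(d[1],d[0])),np.linalg.norm(d)/2,'plate',g([(328,218)],.051))
n=d/np.linalg.norm(d); m=(b.mean(0)+0)
plan([m[0],m[1],.09],zax=[-n[1],n[0],0])
plan([m[0],m[1],.024],zax=[-n[1],n[0],0])
print(np.array(manip.get_obs()['joint_pos']).round(2))
```

```text
[[0.6083 0.2209 0.089 ]
 [0.6009 0.2127 0.089 ]
 [0.571  0.2379 0.089 ]
 [0.5787 0.2464 0.089 ]] [0.58974072 0.22950007 0.089     ]
bar deg -40.48958340402842 0.03905916755276566 plate [[0.5903355  0.22884605 0.051     ]]
travel [ 0.19    0.1305 -0.0134] twist [-0.018   0.0007  0.0043] time 7.65
travel [ 0.41    0.132  -0.0137] twist [-0.018   0.0007  0.0043] time 7.65
[-0.38  0.47 -0.12  1.73  0.06  0.95 -2.84]
```

```bash
python3 -m handwheel '{"twist":[[-0.018,0,0.004],[-0.018,0,0.004],[-0.018,0,0.004],[-0.018,0,0.004],[-0.018,0,0.004]],"travel":[[0,0.13,-0.013],[0.08,0.13,-0.013],[0.18,0.131,-0.013],[0.24,0.131,-0.013],[0.28,0.131,-0.013]],"claw":[0,0,0,0,0]}' 60;  python3 - <<'E'
from h import *
a=np.radians(-40.5+90)
plan([.590,.2292,.024],zax=[np.cos(a),np.sin(a),0])
E
```

```text
time: 8.15
ee_pos: [0.5892, 0.227, 0.0614]
tool_rot: [[-0.003, 0.759, -0.651], [-0.002, -0.651, -0.759], [-1.0, -0.001, 0.003]]
force: [-0.0, 0.0, 0.1]
width: 0.0852
travel [ 0.1245 -0.0026 -0.0076] twist [-0.0013  0.0021  0.0006] time 8.15
```

```bash
python3 -m handwheel '{"twist":[[0,0.002,0],[0,0.002,0],[0,0.002,0],[0,0.002,0],[0,0.002,0]],"travel":[[0.04,-0.003,-0.008],[0.08,-0.003,-0.008],[0.11,-0.003,-0.008],[0.124,-0.003,-0.008],[0.124,-0.003,-0.008]],"claw":[0,0,0,0,0]}' 60
```

```text
time: 8.65
ee_pos: [0.5897, 0.2294, 0.0237]
tool_rot: [[-0.002, 0.759, -0.651], [0.0, -0.651, -0.759], [-1.0, -0.001, 0.001]]
force: [0.2, 0.6, -0.0]
width: 0.0855
```

```bash
python3 -m handwheel '{"twist":[[0,0,0],[0,0,0],[0,0,0],[0,0,0],[0,0,0]],"travel":[[0,0,0],[0,0,0],[0,0,0],[0,0,0],[0,0,0]],"claw":[0.8,1,1,1,1]}' 60
python3 - <<'E'
from h import *
c=cams.get_calibration('wrist');f=cams.grab_frame('wrist');g=cams.grab_frame('side')
a=cv2.resize(f[150:300,175:325,::-1],(400,400),interpolation=cv2.INTER_CUBIC)
s=cv2.resize(g[170:290,180:300,::-1],(400,400),interpolation=cv2.INTER_CUBIC)
cv2.imwrite('pics/w6.png',np.hstack([a,s]))
E
```

```text
time: 9.15
ee_pos: [0.5899, 0.2294, 0.024]
tool_rot: [[-0.001, 0.759, -0.651], [0.0, -0.651, -0.759], [-1.0, -0.001, 0.0]]
force: [-0.8, -0.2, 1.1]
width: 0.0123
```

View pics/w6.png

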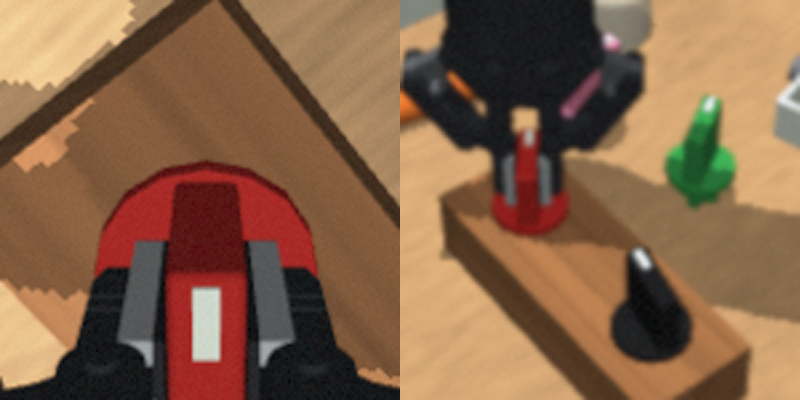

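Gripped squarely (opening 12.3 mm, one jaw each side of the bar). The black handle is untouched. Lift.

```bash
python3 -m handwheel '{"twist":[[0,0,0],[0,0,0],[0,0,0],[0,0,0],[0,0,0]],"travel":[[-0.08,0,0],[-0.16,0,0],[-0.24,0,0],[-0.32,0,0],[-0.33,0,0]],"claw":[1,1,1,1,1]}' 80;  python3 - <<'E'
from h import *
a=np.radians(-14.5+90)
plan([.523,-.054,.115],zax=[np.cos(a),np.sin(a),0])
E
```

```text
time: 9.75
ee_pos: [0.592, 0.2303, 0.1262]
tool_rot: [[0.004, 0.759, -0.651], [0.003, -0.651, -0.759], [-1.0, 0.001, -0.005]]
force: [-0.0, -0.2, -1.5]
width: 0.011
travel [0.0338 0.4422 0.8691] twist [-0.2901 -0.0027 -0.0016] time 9.75
```

```bash
python3 -m handwheel '{"twist":[[-0.06,0,0],[-0.12,0,0],[-0.18,0,0],[-0.24,0,0],[-0.29,0,0]],"travel":[[0,0.07,0.14],[0,0.14,0.27],[0,0.21,0.41],[0,0.28,0.55],[0,0.35,0.69]],"claw":[1,1,1,1,1]}' 80;  python3 - <<'E'
from h import *
a=np.radians(-14.5+90)
plan([.523,-.054,.10],zax=[np.cos(a),np.sin(a),0])
E
```

```text
time: 10.25
ee_pos: [0.5355, 0.003, 0.1243]
tool_rot: [[0.003, 0.969, -0.247], [0.003, -0.247, -0.969], [-1.0, 0.002, -0.003]]
force: [1.1, -0.7, -0.7]
width: 0.0108
travel [0.0806 0.0063 0.1946] twist [ 0.0023 -0.002  -0.0012] time 10.25
```

```bash
python3 -m handwheel '{"twist":[[0.002,-0.002,0],[0.002,-0.002,0],[0.002,-0.002,0],[0.002,-0.002,0],[0.002,-0.002,0]],"travel":[[0.02,0.006,0.1],[0.04,0.006,0.195],[0.08,0.006,0.195],[0.08,0.006,0.195],[0.08,0.006,0.195]],"claw":[1,1,1,1,1]}' 80;  python3 - <<'E'
from h import *
c=cams.get_calibration('side');w=cams.get_calibration('wrist')
f=cams.grab_frame('wrist');g=cams.grab_frame('side')
o=manip.get_obs();p=np.array(o['ee_pos'])
print('mouth side',w2px(c,[.523,-.054,.07]),'seat',w2px(c,[p[0],p[1],p[2]+.021]),'mouth wrist',w2px(w,[.523,-.054,.07]))
cv2.imwrite('pics/w7.png',np.hstack([cv2.resize(f[140:300,170:330,::-1],(400,400),interpolation=cv2.INTER_CUBIC),cv2.resize(g[110:210,290:390,::-1],(400,400),interpolation=cv2.INTER_CUBIC)]))
a=np.radians(-14.5+90)
plan([.523,-.054,.049],zax=[np.cos(a),np.sin(a),0])
E
```

```text
time: 10.75
ee_pos: [0.5227, -0.0526, 0.0995]
tool_rot: [[0.001, 0.969, -0.248], [0.0, -0.248, -0.969], [-1.0, 0.001, -0.001]]
force: [-0.4, 1.0, -1.3]
width: 0.0108
mouth side [[346.22270662 177.88891861]] seat [[349.53190242 158.50246516]] mouth wrist [[252.72022166 212.92089648]]
travel [ 0.1709 -0.0003  0.0054] twist [ 0.0019 -0.0004 -0.0014] time 10.85
```

View pics/w7.png

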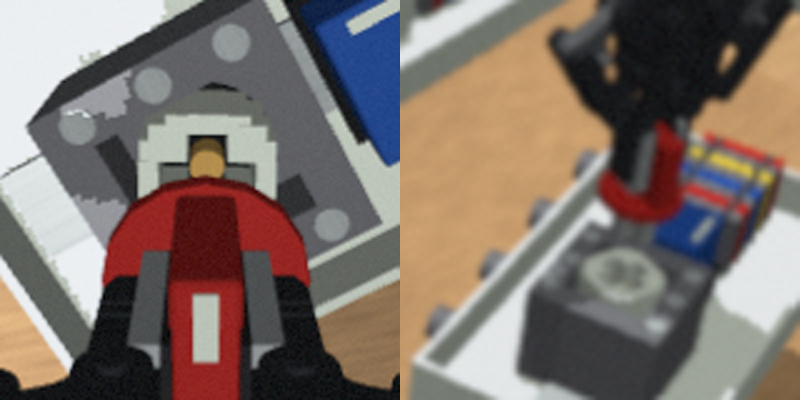

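The slot stands upright in line with the bar (slot x≈208, bar x≈207), so the cross is aligned. Descend gently.

```bash
python3 -m handwheel '{"twist":[[0,0,0],[0,0,0],[0,0,0],[0,0,0],[0,0,0]],"travel":[[0.03,0,0.005],[0.06,0,0.005],[0.08,0,0.005],[0.1,0,0.005],[0.115,0,0.005]],"claw":[1,1,1,1,1]}' 80
```

```text
time: 11.35
ee_pos: [0.5228, -0.0539, 0.065]
tool_rot: [[0.001, 0.969, -0.247], [0.0, -0.247, -0.969], [-1.0, 0.001, -0.001]]
force: [1.3, 0.5, -0.8]
width: 0.0112
```

No force with the stem about 8 mm below the mouth, so it has meshed. Press on.

```bash
python3 -m handwheel '{"twist":[[0,0,0],[0,0,0],[0,0,0],[0,0,0],[0,0,0]],"travel":[[0.012,0,0],[0.024,0,0],[0.036,0,0],[0.048,0,0],[0.05,0,0]],"claw":[1,1,1,1,1]}' 80
```

```text
time: 11.85
ee_pos: [0.5229, -0.0539, 0.0501]
tool_rot: [[0.002, 0.969, -0.247], [0.0, -0.247, -0.969], [-1.0, 0.002, -0.0]]
force: [-2.2, -0.1, 6.5]
width: 0.0109
```

```bash
python3 -m handwheel '{"twist":[[0,0,0],[0,0,0],[0,0,0],[0,0,0],[0,0,0]],"travel":[[0.005,0,0],[0.01,0,0],[0.013,0,0],[0.013,0,0],[0.013,0,0]],"claw":[1,1,1,1,1]}' 80
```

```text
time: 12.35
ee_pos: [0.5231, -0.054, 0.0488]
tool_rot: [[0.002, 0.969, -0.248], [-0.001, -0.248, -0.969], [-1.0, 0.002, 0.0]]
force: [-8.5, 1.3, 25.9]
width: 0.011
```

Hard stop at z 0.0488 (predicted 0.049) with 26 N. One numeric check, then hand in.

Run:
```python
from h import *
from station import ticket
c=cams.get_calibration('side');g=cams.grab_frame('side').astype(int)
m=((g[...,0]>90)&(g[...,1]<60)&(g[...,2]<60)); sub=np.zeros_like(m);sub[130:200,310:375]=m[130:200,310:375]
l,n,st,ce=cv2.connectedComponentsWithStats(sub.astype(np.uint8)) ; print(st[1:] if False else n[1:])
t=np.linspace(0,2*np.pi,60)
for z in (.07,.074,.082):
    P=w2px(c,np.c_[.523+.022*np.cos(t),-.054+.022*np.sin(t),np.full(60,z)]);print(z,P.min(0),P.max(0))
o=manip.get_obs();print(o['ee_pos'],o['force'],o['width'],o['time'])
```

```text
[[0 0 0 ... 0 0 0]
 [0 0 0 ... 0 0 0]
 [0 0 0 ... 0 0 0]
 ...
 [0 0 0 ... 0 0 0]
 [0 0 0 ... 0 0 0]
 [0 0 0 ... 0 0 0]]
0.07 [335.70253461 171.30844043] [356.77407823 184.7198049 ]
0.074 [335.97008661 169.83949852] [357.10255006 183.23581177]
0.082 [336.50938792 166.87687424] [357.76462948 180.24169996]
[ 0.52307732 -0.05394423  0.04884002] [-8.84910082  0.88985939 26.55770921] 0.0109480054274343 12.4
```

Run:
```python
from h import *
g=cams.grab_frame('side').astype(int)
m=(g[...,0]>70)&(g[...,0]>2*g[...,1])&(g[...,0]>2*g[...,2])
m=m[140:195,325:362]; r,c=np.nonzero(m); print([(140+i,m[i].sum(),325+np.nonzero(m[i])[0].min(),325+np.nonzero(m[i])[0].max()) for i in range(55) if m[i].any()])
o=manip.get_obs();print(o['ee_pos'],o['force'])
```

```text
[(162, np.int64(3), np.int64(351), np.int64(353)), (163, np.int64(5), np.int64(350), np.int64(354)), (164, np.int64(4), np.int64(351), np.int64(354)), (165, np.int64(5), np.int64(351), np.int64(355)), (166, np.int64(6), np.int64(351), np.int64(356)), (167, np.int64(6), np.int64(351), np.int64(356)), (168, np.int64(7), np.int64(350), np.int64(356)), (169, np.int64(6), np.int64(350), np.int64(355)), (170, np.int64(6), np.int64(350), np.int64(355)), (171, np.int64(6), np.int64(350), np.int64(355)), (172, np.int64(6), np.int64(350), np.int64(355)), (173, np.int64(8), np.int64(338), np.int64(355)), (174, np.int64(11), np.int64(337), np.int64(355)), (175, np.int64(12), np.int64(337), np.int64(355)), (176, np.int64(14), np.int64(337), np.int64(356)), (177, np.int64(16), np.int64(337), np.int64(356)), (178, np.int64(20), np.int64(337), np.int64(356)), (179, np.int64(19), np.int64(338), np.int64(356)), (180, np.int64(19), np.int64(338), np.int64(356)), (181, np.int64(17), np.int64(339), np.int64(355)), (182, np.int64(14), np.int64(341), np.int64(354)), (183, np.int64(10), np.int64(343), np.int64(352)), (184, np.int64(1), np.int64(348), np.int64(348))]
[ 0.52310031 -0.05394057  0.04886488] [-8.66551008  0.65513249 26.26581249]
```

The plate's lower rim ends at row 184, against 184.7 predicted for fully home, and the push is steady at 26 N. Handing in.

```bash
python3 -c "
from station import ticket; print(ticket.hand_in())"
```

```text
the job is handed in; nothing more can be done
None
```

I pressed the blue block home first. Then I took the red handle out of the stand, turned it about 26° to line up with the socket, and pushed it down fully. I handed in at about 12.5 s with the gripper still holding it down.

**Last checks**
- **Block:** it hit a hard stop at 28 N with no further travel. In the wrist picture its top matched the switch top to within about 1.5 mm.
- **Red handle:** it met no force as it entered the socket, then the spring, then a hard stop at the expected height. The push is steady at 26 N down, with about 9 N sideways. In the side view the plate's lower rim is at row 184, against 184.7 expected when fully home.
- **Other items:** the black handle was still in place in the last picture that showed it. I did not check the other loose things again at the end.

**What disagreed**
- **Fingertips:** they sit about 32 mm behind the reported tool point, found by touch and seen in the pictures. I allowed for this when setting the grip and press heights.
- **Opening:** the gripper reads 10.9 mm on the 12 mm bar. It showed 12.3 mm when first closed and dropped when I raised the grip force to 80 N.

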